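Unpin the carrier plate, park the pin and hang the carrier

ROBOT

A 6-joint arm with a two-finger parallel gripper is mounted at the origin on a cart in front of the work surface, level with it; the furniture and walls round the work are solid. World frame = base frame: x ahead of the robot, y to its left, z up, the work surface at z = 0. Lengths are in mm, angles in rad, forces in N, time in s.
With the tool pointing down it reaches from about 275 to 1000 mm from the base axis. Payload 8.4 kg.
Tool frame: the origin (TCP) lies on the centre line of the jaws, within the pads' length; the fingertips stand 17 mm ahead of it and the grasp point (between the pads) lies 2 mm behind it; z points along the fingers, y is the line along which they close (so a half turn about z gives the same grasp; the last joint's range is limited). The gripper opens to 85 mm and grips with 20 to 120 N. Pads are 22 mm wide; open, the fingers measure 114 mm over their backs; the gripper's body (76 mm by 85 mm) begins 54 mm behind the grasp point. The pads swing forward as they close: fully open they stand 13 mm farther back than shut.
Start: joints at [1.301, 0.353, 1.633, -0, 1.155, -0.002], TCP at [165.38, 602.725, 248.281] pointing down, gripper open.
Joint ranges: [-2.63, 2.63], [-0.92, 2.1], [0.06, 2.66], [-1.3, 4.44], [0, 2.69], [-3.02, 3.02]. Speed limits (rad/s): [2.22, 2.22, 2.79, 3.14, 3.14, 3.14].

INTERFACE

Orientations are given as [roll, pitch, yaw] about the fixed x, y, z axes, in that order (R = Rz(yaw) Ry(pitch) Rx(roll)).
In Python, from rig import r, eyes gives the robot as it stands. The module is installed in compiled form; this text tells all that it offers.
- The arm moves only by the shell command python3 -m inch 'ROWS' [FORCE]. ROWS is JSON, a list of rows, each a list of 7 numbers: the shift along the tool's x, y, z in m, then the turn, a rotation vector about the tool's x, y, z in degrees, then the closure, from -1 (fully open) to 1 (shut). In form: [[x, y, z, rx, ry, rz, gripper], ...]. A call has 1 to 8 rows; each row shifts and turns the commanded pose from where the row before left it, along the tool's axes as they then stand; what a row does not reach is not made up. A row lasts 1/10 s, in which the tool goes at most 50 mm and 8.59 degrees, less where a joint would pass 70% of its speed; a pose out of reach is approached as far as the arm can. A call with a gripper value outside its range is refused whole. The fingers move at their own pace and stop on an object; FORCE is the grip in N (left out, the last holds). Time passes only in rows, so rows that do not move let the fingers close. It gives the time, the measured TCP pose, the force, the opening and the grip force at its end, in the units of the state.
- r.sense(): the state, without advancing time (a new reading comes with each control period).
- eyes.grab_frame(name): name is "side" or "top" or "wrist"; returns a dict with "img" (400x640x3 uint8, blue, green, red), "fx", "fy", "cx", "cy" (pixels), "D" ([k1, k2, p1, p2, k3] as OpenCV has them; the pictures are not rectified), "R" (3x3) and "t" (3): a world point X has camera coordinates R X + t; the wrist camera has in their place "hand_eye" (4x4, takes a point from camera to tool coordinates, whose origin is the TCP and whose axes are the flange's). Camera axes: x right, y down, z forward; pixel columns grow to the right and rows downward; lengths in mm; the calibration is good to about 2 mm. A picture is of the moment at which its call begins: read the wrist's pose just before it. There is no depth.
- r.sign_off(): hands the job in; it is judged then, once.
The state is a dict: "clock": time; "qpos": joint angles; "qvel": joint speeds; "joint_efforts": joint torques, N m; "eef_pos": TCP position; "tcp_rot": TCP orientation; "contact_force": force on the tool from outside, world axes, zero at the start; "wrist_torque": the same for the moment, N m; "opening": opening from 0.0 (shut) to 1.0 (fully open); "grasp_force": force on a finger pad.
Only numpy, scipy, OpenCV 4.12 (cv2) and the standard library are available. Lean on these libraries where they do the work, as an engineer would, in place of code of your own. Each camera call takes 0.05 s, during which the arm holds its last target. There are 200 camera calls.

TASK

Draw the locking pin straight out of the clevis and park it in the notch at the side of the same fixture, its shank lying in the pocket behind the lip with the grip on the same side as before, while the carrier plate still stands in the clevis. Then lift the freed carrier out and hang it by its handle on the hook arm of the stand, about midway between post and tip, with the arm through its window. Do not drop the pin or the carrier, and leave everything else on the bench standing where it is.

Things in the scene. Friction and masses are not known exactly. Their poses are not given: they have to be found in the camera images.
- fixture: Fixed grey unloading fixture; origin at table level under the middle of its clevis, z up. Base plate 14 mm thick, x -60..60, y -140..65 mm. Clevis: two upright cheeks, x -29..-9 and 9..29, y -42..42, top z 92; the carrier stands in the slot between them on a seat at z 30. End walls at y +-51, 8 thick, top z 60. Parking block beside it: x -25..25, y -130..-75, top z 97.
- fixture_bore (a point): Centre of the 17 mm bore that goes through both cheeks along x: fixture frame (0, 0, 65 mm); axes as the fixture.
- fixture_notch (a point): Where the parked pin's axis lies, mid-block: fixture frame (0, -97, 62 mm), same axes. The notch runs through the block along x and is open at its outer (-y) side: mouth from z 62 (top of a lip, y -130..-109) to z 86 (roof). Behind the lip is a pocket y -109..-85, floor z 55. The shank enters sideways toward +y over the lip, then goes down into the pocket.
- pin: Loose locking pin, level, 0.11 to 0.18 kg. Origin on its axis at the collar's inner face. Steel shank 14 mm thick, x 0..76; collar 26 across, x -6..0; black flat-sided grip x -76..-6, 18 wide (y), 24 high (z). At the start it is in the bore, x parallel to the fixture's x, collar 3 mm before the -x cheek (origin at fixture x -32, z 64). A straight easy pull of 75 mm to the fixture's -x frees it.
- pin_grip (a point): Place to grip the pin: middle of the flat-sided grip, on the axis, pin frame (-46, 0, 0 mm). The balance point lies near the collar.
- pin_mid (a point): Middle of the shank on the pin's axis, pin frame (38, 0, 0 mm).
- carrier: Loose bare-aluminium carrier plate, upright, 14 mm thick (x), 90 wide (y), 157 tall (z), 0.25 to 0.5 kg; origin under its middle. 20 mm bore along x at z 35. Window above the solid part: z 75..121, 64 wide; over it the handle bar, z 121..157. At the start it stands in the clevis slot, origin at z 30, yaw as the fixture, held down by the pin.
- carrier_grip (a point): Place to grip the handle bar across its 14 mm thickness from above, 3 mm below the bar's top: carrier frame (0, 0, 154 mm).
- carrier_eye (a point): Middle of the underside of the handle bar (top of the window): carrier frame (0, 0, 121 mm).
- hook_stand: Fixed hook stand; origin at table level under the hook's seat, z up. Base plate 12 mm thick, x -45..85, y -45..45; steel post 24 across at most, at x 65, top z 190. A 10 mm round level hook arm runs from the post toward -x at y 0, its top at z 185, to an upturned tip at x -48..-63, top z 199.
- hook_seat (a point): Top of the hook arm midway between post and tip, where the handle bar is to rest: stand frame (0, 0, 185 mm); axes as the stand.
- thinner_bottle: Bystander: white bottle with a red nozzle, 56 mm across, 164 mm tall; origin at the centre of its underside.
- ink_tin_blue: Bystander: ink tin with a blue band, 60 mm across, 59 mm tall; origin at the centre of its underside.
- oil_bottle: Bystander: brown oil bottle with a red nozzle, 42 mm across, 140 mm tall; origin at the centre of its underside.
- spare_pad_grey: Bystander: grey printing pad on a wooden block, 40x50x47 mm tall; origin at the centre of its underside.
- screwdriver_red: Bystander: screwdriver with a red handle lying flat, 185 mm long along its y axis, 26 mm high; origin at the centre of its underside.
- masking_roll: Bystander: roll of masking tape lying flat, 84 mm across, 24 mm high; origin at the centre of its underside.
- wood_jig: Bystander: L-shaped wooden jig, 40x80x50 mm tall; origin at the centre of its underside.
There are look-alikes about, which are no part of the job. There is more than one size of the carrier; the one meant has the size given above.

How it is judged (in metres and radians):
On the way, in this order (a step that is already met when the one before it is completed fails the run):
1. the pin is drawn clear of the clevis while the carrier still stands in it (x of pin_mid in the frame of fixture_bore below -0.067 m and distance between carrier_eye and fixture below 0.165 m and angle between carrier's own z axis and vertical below 0.15 rad), for 0.1 s.
2. the pin is parked in the side notch and let go, with the carrier still standing in the clevis (x of pin_mid in the frame of fixture_notch between -0.02 and 0.03 m and y of pin_mid in the frame of fixture_notch between -0.016 and 0.016 m and z of pin_mid in the frame of fixture_notch between -0.008 and 0.005 m and x of pin_grip in the frame of fixture_notch below 0 m and angle between the x axis of pin and the x axis of fixture, either way round below 0.25 rad and contact force between pin and the fingers below 0.05 N and distance between carrier_eye and fixture below 0.165 m and angle between carrier's own z axis and vertical below 0.15 rad), for 0.2 s.
3. the carrier hangs by its handle bar on the hook arm (x of carrier_eye in the frame of hook_seat between -0.045 and 0.045 m and y of carrier_eye in the frame of hook_seat between -0.03 and 0.03 m and z of carrier_eye in the frame of hook_seat between -0.008 and 0.012 m and angle between carrier's own z axis and vertical below 0.35 rad and contact force between carrier and hook_stand above 1 N), for 0.2 s.
At the end, for the whole second after the job is handed in: Pin released, still, in the notch pocket: mid-shank -20..30 mm along, 16 across, -8..5 in height from the notch point, aligned to 0.25 rad, grip to -x. Carrier released, still, on the hook arm: bar underside within 45 mm along, 30 across, -8..12 in height of the seat, tilt under 0.35 rad (all of step 3 and x of pin_mid in the frame of fixture_notch between -0.02 and 0.03 m and y of pin_mid in the frame of fixture_notch between -0.016 and 0.016 m and z of pin_mid in the frame of fixture_notch between -0.008 and 0.005 m and x of pin_grip in the frame of fixture_notch below 0 m and angle between the x axis of pin and the x axis of fixture, either way round below 0.25 rad and contact force between each of pin, carrier and the fingers below 0.05 N and linear speed of carrier below 0.05 m/s and angular speed of carrier below 0.6 rad/s and linear speed of pin below 0.03 m/s); the robot touches nothing.
It fails at once if the pin is dropped (its axis below 30 mm) (height (world z) of pin_mid below 0.03 m).
It fails at once if the carrier is dropped (underside below 20 mm, or laid over) (height (world z) of carrier below 0.02 m or angle between carrier's own z axis and vertical above 0.9 rad).
It fails at once if a bystander is moved more than 30 mm (distance of any of thinner_bottle, ink_tin_blue, oil_bottle, spare_pad_grey, screwdriver_red, masking_roll, wood_jig from where it was at the start of the episode above 0.03 m).
It fails at once if a bottle or the tin is tipped over (angle between any of thinner_bottle, ink_tin_blue, oil_bottle's own z axis and vertical above 0.5 rad).
It also fails if it takes over 66 s, if anything falls off the work surface, if the arm or the gripper's body presses on something with over 40 N, if the wrist force passes 120 N, or if a joint passes its speed limit or range.

## Working session

There is one attempt and no reset: what is moved stays moved. The work goes in short steps, Python scripts to look and compute and a shell command to move; the robot and the scene stay as the last step left them, time stands still between calls to the robot, and variables do not carry over. Pictures are saved under pics/ and viewed, at most 10 in all, crops included, and the job is handed in when it is done.

```bash
mkdir -p pics; python3 - <<'E'
from rig import r, eyes
import cv2,pickle
s=r.sense(); print(s)
for n in("side","top","wrist"):
    s=r.sense(); f=eyes.grab_frame(n); cv2.imwrite(f"pics/{n}0.png",f["img"]); f["s"]=s; pickle.dump(f,open(n+"0.pkl","wb"))
    print(n,{k:v for k,v in f.items() if k not in("img","s")})
E
```

```text
{'clock': 0.0, 'qpos': array([ 1.30059507e+00,  3.53655649e-01,  1.63413252e+00, -4.16370597e-05,
        1.15519684e+00, -2.40418335e-03]), 'qvel': array([ 6.08526629e-04,  9.70010102e-04, -9.37099429e-05,  2.29922582e-04,
        1.23318891e-05,  9.42415767e-04]), 'joint_efforts': array([-3.36449353e-03, -6.05265999e+01, -3.42053461e+01, -3.33447197e-04,
        9.51731927e-03,  3.37526679e-06]), 'eef_pos': array([165.27390368, 602.28399607, 247.55766819]), 'tcp_rot': array([-3.14020020e+00,  3.47216325e-05,  2.87381244e+00]), 'contact_force': array([-1.08242199,  0.3567286 , -1.09469056]), 'wrist_torque': array([-0.04816577,  0.03475856, -0.0488935 ]), 'grasp_force': 0.0, 'opening': 1.001546166014618}
side {'fx': 362.8729480322747, 'fy': 362.8729480322747, 'cx': 316.0686935889727, 'cy': 202.54031160567752, 'D': array([-0.07209416,  0.        ,  0.        ,  0.        ,  0.        ]), 'R': array([[-0.99090303,  0.13413985,  0.0108481 ],
       [ 0.11350147,  0.87630864, -0.46818861],
       [-0.07230903, -0.46269824, -0.88356196]]), 't': array([ 598.59175882,  -32.07746051, 1026.29
[... 242 characters left out ...]
],
       [-0.997996  , -0.02158966, -0.05947997],
       [ 0.05971622, -0.01046722, -0.99816051]]), 't': array([   5.74230194,  599.78598752, 1522.63665254])}
wrist {'fx': 330.73814144272256, 'fy': 330.73814144272256, 'cx': 315.7814026691849, 'cy': 196.194858776257, 'D': array([-0.04061617,  0.        ,  0.        ,  0.        ,  0.        ]), 'hand_eye': array([[-1.06103419e-03, -9.58763754e-01, -2.84202283e-01,
         7.25643693e+01],
       [ 9.99999052e-01, -1.26670349e-03,  5.39883784e-04,
         1.17991130e+00],
       [-8.77621025e-04, -2.84201441e-01,  9.58764189e-01,
        -1.24560877e+02],
       [ 0.00000000e+00,  0.00000000e+00,  0.00000000e+00,
         1.00000000e+00]])}
```

View pics/top0.png

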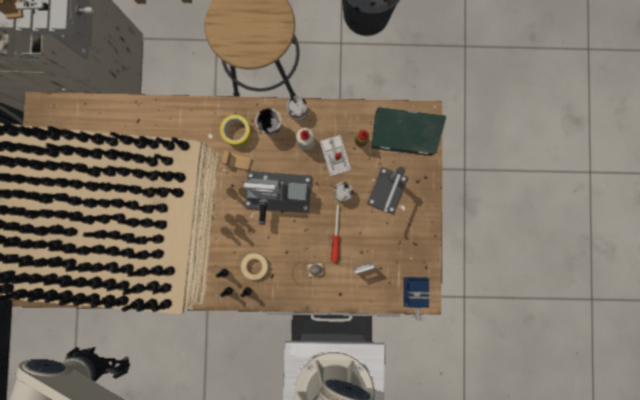

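View pics/side0.png

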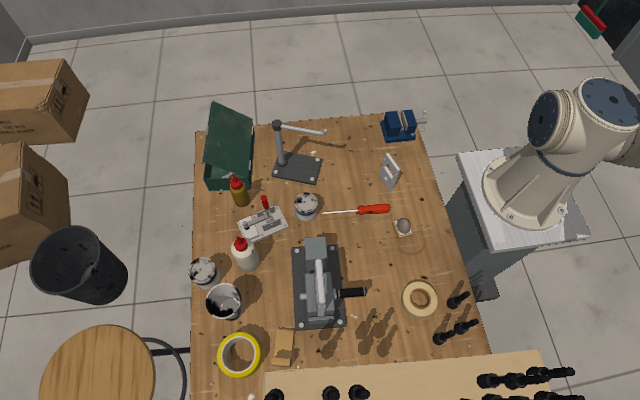

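```bash
cat > h.py <<'E'
import numpy as np,cv2,pickle
from scipy.spatial.transform import Rotation as Ro
def cam(f):
    K=np.array([[f["fx"],0,f["cx"]],[0,f["fy"],f["cy"]],[0,0,1]])
    if "R" in f: return K,f["D"],f["R"],f["t"]
    s=f["s"]; T=np.eye(4); T[:3,:3]=Ro.from_euler("xyz",s["tcp_rot"]).as_matrix(); T[:3,3]=s["eef_pos"]
    T=np.linalg.inv(T@f["hand_eye"]); return K,f["D"],T[:3,:3],T[:3,3]
def px(f,uv,z):
    K,D,R,t=cam(f); n=cv2.undistortPoints(np.array([[uv]],float),K,D)[0,0]
    d=R.T@[n[0],n[1],1]; c=-R.T@t; return c+d*(z-c[2])/d[2]
def proj(f,P):
    K,D,R,t=cam(f); return cv2.projectPoints(np.array(P,float).reshape(-1,1,3),cv2.Rodrigues(R)[0],t,K,D)[0][:,0]
def grab(n,tag):
    from rig import r,eyes
    s=r.sense(); f=eyes.grab_frame(n); f["s"]=s; pickle.dump(f,open(tag+".pkl","wb")); cv2.imwrite(f"pics/{tag}.png",f["img"]); return f
def load(t): return pickle.load(open(t+".pkl","rb"))
def delta(pos=None,yaw=None):
    "tool-frame shift (m) to reach world pos, and turn rotvec (deg) to point down at yaw"
    from rig import r
    s=r.sense(); R=Ro.from_euler("xyz",s["tcp_rot"])
    print("pos",s["eef_pos"].round(1),"rot",s["tcp_rot"].round(4),"open",round(s["opening"],3),"F",s["contact_force"].round(1),"grip",round(s["grasp_force"],1),"t",round(s["clock"],2))
    if pos is not None: print("shift m",(R.inv().apply(np.array(pos)-s["eef_pos"])/1000).round(4))
    if yaw is not None: print("turn deg",np.degrees((R.inv()*Ro.from_euler("xyz",[np.pi,0,yaw])).as_rotvec()).round(2))
E
python3 - <<'E'
from h import *
f=load("top0")
for n,uv,z in [("base a",(250,173),14),("base b",(312,177),14),("base c",(310,211),14),("base d",(245,207),14),("stand",(388,190),12),("post",(401,172),190),("tip",(386,208),195)]: print(n,px(f,uv,z).round())
delta([370,140,420],np.pi)
E
```

```text
base a [682. 280.  14.]
base b [673.  81.  14.]
base c [564.  84.  14.]
base d [572. 292.  14.]
stand [ 637. -165.   12.]
post [ 674. -178.  190.]
tip [ 571. -136.  195.]
pos [165.3 602.4 247.7] rot [-3.1405  0.      2.8738] open 0.996 F [ 0.9 -0.   0.6] grip 0.0 t 0.15
shift m [-0.3197 -0.392  -0.1718]
turn deg [-6.000e-02 -1.000e-02 -1.534e+01]
```

```bash
python3 -m inch '[[-0.03,-0.02,-0.03,0,0,0,-1],[-0.03,-0.02,-0.03,0,0,0,-1],[-0.036,-0.024,-0.02,0,0,0,-1],[-0.04,-0.025,-0.01,0,0,0,-1],[-0.04,-0.025,0,0,0,0,-1],[-0.04,-0.025,0,0,0,0,-1],[-0.04,-0.025,0,0,0,0,-1],[-0.04,-0.025,0,0,0,0,-1]]'; python3 -m inch '[[-0.04,-0.025,0,0,0,0,-1],[-0.04,-0.025,0,0,0,0,-1],[-0.04,-0.025,0,0,0,0,-1],[-0.04,-0.025,0,0,0,0,-1],[-0.021,-0.014,0,0,0,-7.7,-1],[0,0,0,0,0,-7.6,-1],[0,0,0,0,0,0,-1],[0,0,0,0,0,0,-1]]'; python3 -c "
from h import *
delta([545,185,340],np.pi); grab('wrist','w1')"
```

```text
clock: 0.95
eef_pos: [401.7, 340.6, 338.3]
tcp_rot: [3.141, 0.0, 2.874]
contact_force: [1.2, 0.2, -0.0]
opening: 1.006
grasp_force: 0.0
clock: 1.75
eef_pos: [544.9, 184.4, 338.1]
tcp_rot: [3.142, -0.001, 3.137]
contact_force: [0.3, 0.2, 0.7]
opening: 0.998
grasp_force: 0.0
pos [544.9 184.4 338.1] rot [ 3.1416e+00 -6.0000e-04  3.1370e+00] open 0.998 F [0.3 0.2 0.7] grip 0.0 t 1.75
shift m [-0.0001  0.0006 -0.0019]
turn deg [ 0.   -0.03 -0.26]
```

View pics/w1.png

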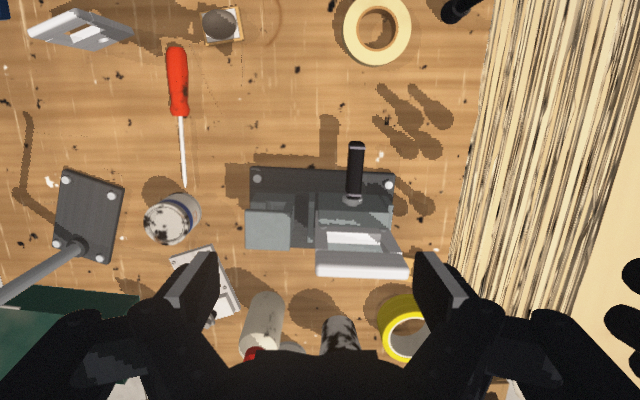

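```bash
python3 -c "
import cv2
i=cv2.imread('pics/w1.png')[130:285,235:425]
cv2.imwrite('pics/w1c.png',cv2.resize(i,None,fx=3.8,fy=3.8,interpolation=cv2.INTER_CUBIC))"
```

```text
(no output)
```

View pics/w1c.png

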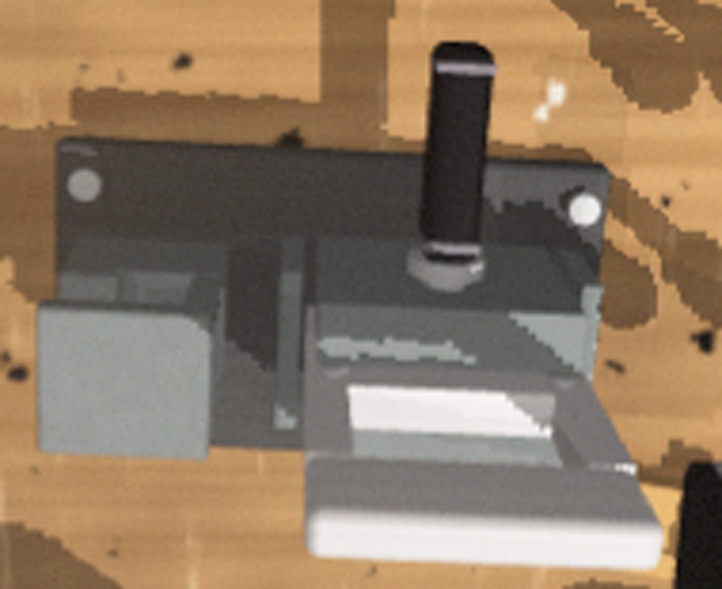

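```bash
cat > fit.py <<'E'
from h import *
from scipy.optimize import least_squares
def fit(f,obs,x0):
    P=np.array([o[0] for o in obs],float); U=np.array([o[1] for o in obs],float)
    def w(p): c,s=np.cos(p[2]),np.sin(p[2]); return np.c_[p[0]+c*P[:,0]-s*P[:,1],p[1]+s*P[:,0]+c*P[:,1],P[:,2]]
    g=lambda p:(proj(f,w(p))-U).ravel()
    q=least_squares(g,x0,loss="soft_l1",x_scale=[10,10,.05]); return q.x,g(q.x).reshape(-1,2).round(1)
E
python3 - <<'E'
from fit import *
f=load("w1"); c=lambda u,v:(235+u/3.8,130+v/3.8)
fx=[((-60,-140,14),c(58,143)),((-60,65,14),c(608,168)),((-25,-130,97),c(38,303)),((-25,-75,97),c(215,312)),((25,-130,97),c(40,450)),((25,-75,97),c(208,458)),((-29,-42,92),c(307,308))]
ca=[((7,-45,187),c(311,556)),((7,45,187),c(660,567)),((-7,-45,187),c(310,515)),((-7,45,187),c(662,520))]
pn=[((-108,-9,76),c(434,50)),((-108,9,76),c(492,52)),((-38,-9,76),c(420,240)),((-38,9,76),c(481,245))]
x,e=fit(f,fx,[625,221,-.04]);print(x,e.tolist())
x,e=fit(f,fx+ca,[625,221,-.04]);print(x,e.tolist())
print(fit(f,ca,x)); print(fit(f,pn,x))
E
```

```text
[ 6.30310877e+02  2.30241095e+02 -6.13264374e-02] [[-0.8, -1.4], [2.1, 0.1], [-0.6, 0.3], [-0.2, 0.4], [-0.8, 0.5], [0.2, 0.8], [3.9, -1.7]]
[ 6.29017346e+02  2.30144741e+02 -4.99171447e-02] [[-1.5, -1.3], [1.6, -1.4], [-1.0, 0.4], [-0.6, 0.0], [-0.7, 0.7], [0.3, 0.5], [3.5, -2.3], [-1.5, 0.9], [1.6, 1.4], [-0.6, -1.7], [3.0, 0.6]]
(array([ 6.28725078e+02,  2.29602414e+02, -3.57027290e-02]), array([[-2. ,  1.2],
       [ 1.3,  0.6],
       [-1.3, -1.3],
       [ 2.5, -0.3]]))
(array([ 6.28958477e+02,  2.30600929e+02, -2.97116013e-02]), array([[-0.1, -1.9],
       [ 0.1, -2. ],
       [ 0.6,  5.6],
       [-0.7,  4.6]]))
```

```bash
python3 -m inch '[[-0.001,0.015,0.04,0,0,1.2,-1],[-0.001,0.017,0.04,0,0,1.2,-1],[-0.001,0.017,0.04,0,0,0,-1],[0,0,0.03,0,0,0,-1],[0,0,0.018,0,0,0,-1],[0,0,0,0,0,0,-1],[0,0,0,0,0,0,-1]]'; python3 -c "
from h import *
delta([551,233.6,62],3.095); f=grab('wrist','w2')
cv2.imwrite('pics/w2c.png',cv2.resize(f['img'][60:330,100:460],None,fx=2.2,fy=2.2,interpolation=cv2.INTER_CUBIC))"
```

```text
clock: 2.5
eef_pos: [549.2, 233.8, 170.7]
tcp_rot: [-3.142, -0.0, 3.098]
contact_force: [-0.5, 0.1, 0.7]
opening: 1.001
grasp_force: 0.0
pos [549.2 233.8 170.7] rot [-3.1416 -0.      3.0984] open 1.001 F [-0.5  0.1  0.7] grip 0.0 t 2.5
shift m [-1.800e-03 -1.000e-04  1.087e-01]
turn deg [-0.   -0.    0.19]
```

View pics/w2c.png

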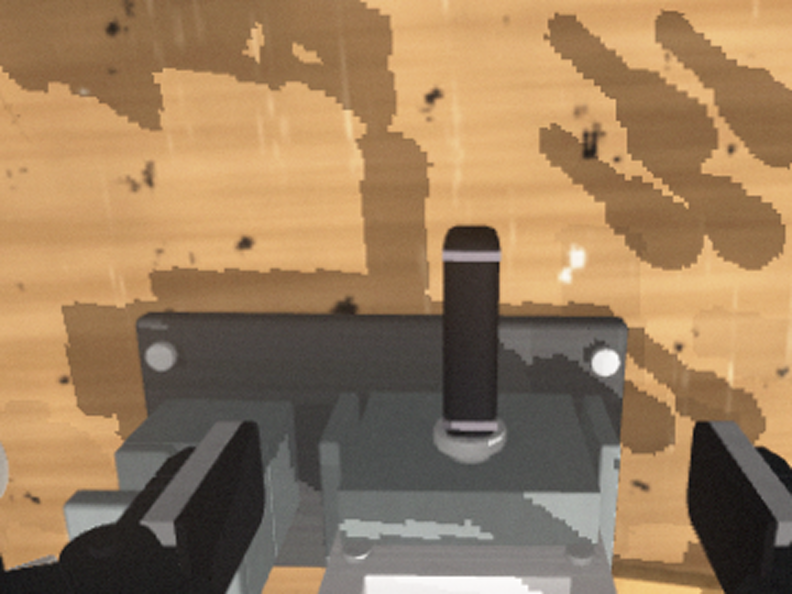

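```bash
python3 - <<'E'
from fit import *
f=load("w2"); c=lambda u,v:(100+u/2.2,60+v/2.2)
fx=[((-60,-140,14),c(138,316)),((-60,65,14),c(627,321)),((-29,-42,92),c(337,491)),((-29,42,92),c(601,493))]
pn=[((-108,-9,76),c(443,252)),((-108,9,76),c(499,252)),((-38,-9,76),c(443,428)),((-38,9,76),c(498,428))]
x,e=fit(f,fx,[629,230,-.045]);print(x,e.tolist())
print(fit(f,fx[:2],x));print(fit(f,pn,x))
x,e=fit(f,fx+pn,x);print(x,e.tolist())
p=x[:2]+[-78*np.cos(x[2]),-78*np.sin(x[2])];print(p)
delta([*p,62],np.pi+x[2])
E
```

```text
[ 6.29423011e+02  2.29430493e+02 -5.65501644e-02] [[-3.8, 0.6], [1.6, 1.0], [-0.1, -0.7], [0.2, -0.3]]
(array([ 6.28739196e+02,  2.30364333e+02, -5.43938875e-02]), array([[-3. ,  0.1],
       [ 2.5,  0.1]]))
(array([ 6.33456746e+02,  2.29808796e+02, -4.82170964e-02]), array([[-0.5, -1.6],
       [ 0.6, -1.5],
       [ 0.3, 11.2],
       [-0.3, 11.3]]))
[ 6.29544002e+02  2.29518226e+02 -5.45547669e-02] [[-3.7, 1.0], [1.6, 1.0], [-0.0, -0.4], [0.2, -0.2], [-0.3, -7.3], [0.9, -7.0], [-0.1, 6.4], [-0.6, 6.6]]
[551.66004576 233.77138698]
pos [549.8 233.8 171.5] rot [3.1409e+00 1.5000e-03 3.0985e+00] open 1.001 F [ 0.6 -0.1 -0.5] grip 0.0 t 2.55
shift m [-0.0017 -0.      0.1095]
turn deg [0.04 0.08 0.65]
```

```bash
python3 -m inch '[[-0.002,0,0.035,0,0,0.4,-1],[0,0,0.035,0,0,0,-0.7],[0,0,0.03,0,0,0,-0.3],[0,0,0.01,0,0,0,0],[0,0,0,0,0,0,0.3],[0,0,0,0,0,0,0.5]]' 60;  python3 -m inch '[[0,0,0,0,0,0,1],[0,0,0,0,0,0,1],[0,0,0,0,0,0,1],[0,0,0,0,0,0,1]]' 60; python3 -c "
from h import *
delta([551.6,233.8,62],np.pi-.052)"
```

```text
clock: 3.15
eef_pos: [552.5, 233.6, 62.1]
tcp_rot: [3.141, 0.002, 3.092]
contact_force: [-0.2, 0.0, 1.1]
opening: 0.249
grasp_force: 0.0
clock: 3.55
eef_pos: [552.6, 233.6, 62.1]
tcp_rot: [3.14, 0.003, 3.092]
contact_force: [-1.3, -1.4, 7.6]
opening: 0.202
grasp_force: 58.9
pos [552.6 233.6  62.1] rot [3.1403e+00 3.0000e-03 3.0919e+00] open 0.202 F [-1.3 -1.4  7.6] grip 58.9 t 3.55
shift m [0.001  0.0002 0.0001]
turn deg [0.07 0.17 0.13]
```

```bash
python3 -m inch '[[0,0,-0.001,0,0,0,1],[0.008,0,0,0,0,0,1],[0.012,0,0,0,0,0,1]]' 70;  python3 -m inch '[[0.02,0,0,0,0,0,1],[0.02,0,0,0,0,0,1],[0.015,0,0,0,0,0,1],[0.015,0,0,0,0,0,1],[0,0,0,0,0,0,1],[0,0,0,0,0,0,1]]'; python3 -c "
from h import *
delta(); grab('side','s1');f=grab('wrist','w3')
cv2.imwrite('pics/w3c.png',np.hstack([f['img'][50:350,120:500],cv2.resize(load('s1')['img'][200:350,260:410],None,fx=2,fy=2)]))"
```

```text
clock: 3.85
eef_pos: [531.9, 234.3, 61.9]
tcp_rot: [3.141, 0.002, 3.092]
contact_force: [3.0, -1.1, 3.8]
opening: 0.196
grasp_force: 68.9
clock: 4.45
eef_pos: [461.1, 237.7, 61.2]
tcp_rot: [-3.141, -0.0, 3.093]
contact_force: [-0.1, -0.1, -1.5]
opening: 0.196
grasp_force: 68.1
pos [461.1 237.7  61.2] rot [-3.1415e+00 -3.0000e-04  3.0925e+00] open 0.196 F [-0.1 -0.1 -1.5] grip 68.1 t 4.45
```

View pics/w3c.png

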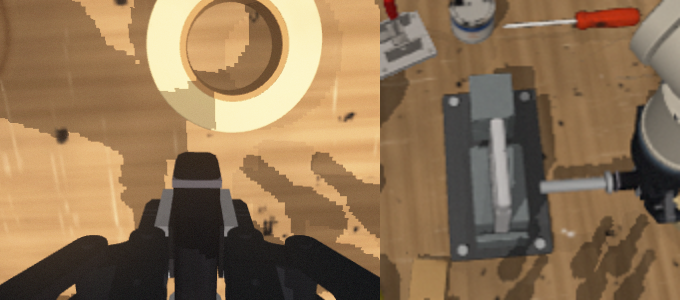

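```bash
python3 - <<'E'
from h import *
f=load("s1"); s=f["s"]; y=s["tcp_rot"][2]-np.pi
ax=np.array([np.cos(y),np.sin(y),0]); 
g=np.array([461.1,237.7,63.2])+ax*0
for k in (46,46+76): print(k,proj(f,g+ax*k).round(1), [proj(f,g+ax*k+[0,0,d]).round(1).tolist() for d in(-5,5)])
o=np.array([629.5,229.5]);t=-.052;R=np.array([[np.cos(t),-np.sin(t)],[np.sin(t),np.cos(t)]])
def W(x,y,z): return [*(o+R@[x,y]),z]
q=[W(-60,-140,14),W(-60,65,14),W(60,-140,14),W(-25,-130,97),W(25,-130,97),W(25,-75,97),W(0,-45,187),W(0,45,187)]
p=proj(f,q);print(p.round(1)); 
i=f["img"].copy()
for a in p: cv2.circle(i,tuple(int(v*16) for v in a),16,(0,0,255),-1,shift=4)
for k in(46,122): cv2.circle(i,tuple(int(v*16) for v in proj(f,g+ax*k)[0]),16,(0,255,0),-1,shift=4)
cv2.imwrite("pics/s1o.png",cv2.resize(i[215:345,280:400],None,fx=4.6,fy=4.6,interpolation=cv2.INTER_CUBIC))
E
```

```text
46 [[372.2 291. ]] [[[371.9, 291.5]], [[372.6, 290.4]]]
122 [[339.2 293.8]] [[[339.1, 294.3]], [[339.4, 293.3]]]
[[337.1 244. ]
 [346.6 326.2]
 [290.4 247.5]
 [325.  236.2]
 [303.7 237.7]
 [305.3 260.1]
 [318.  258.7]
 [322.  303.5]]
```

View pics/s1o.png

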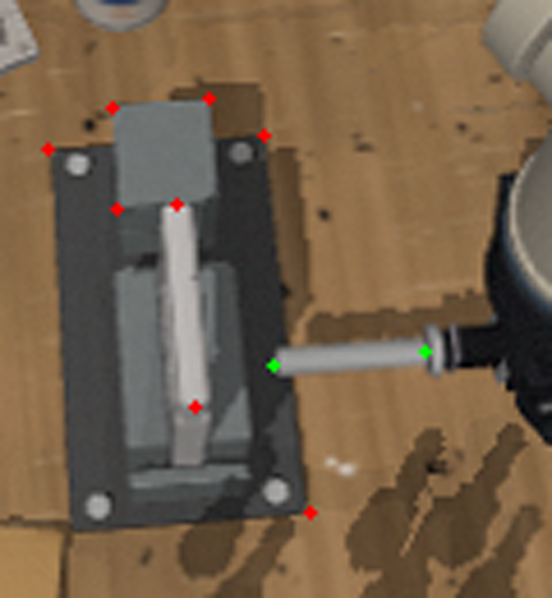

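```bash
python3 - <<'E'
from h import *
f=load("w1")
for n,uv,z in [("tin",(166,222),59),("tin right rim",(200,210),59),("drv tip",(185,186),10),("drv handle",(177,80),20),("bottle",(260,355),164),("device",(195,260),30),("device R",(240,318),20)]: print(n,px(f,uv,z).round())
t=load("top0")
for n,uv,z in [("tin",(343,187),59),("white bottle",(305,131),164),("oil",(363,133),140),("device knob",(338,156),40),("device c",(335,153),20)]: print(n,px(t,uv,z).round())
E
```

```text
tin [626. -11.  59.]
tin right rim [610.  36.  59.]
drv tip [591.  -1.  10.]
drv handle [448.   9.  20.]
bottle [745. 123. 164.]
device [697.   9.  30.]
device R [804.  65.  20.]
tin [639. -18.  59.]
white bottle [792. 100. 164.]
oil [795. -71. 140.]
device knob [739.  -1.  40.]
device c [752.   8.  20.]
```

```bash
python3 -m inch '[[0,-0.005,-0.011,0,0,0,1],[0,-0.025,0,0,0,0,1],[0,-0.035,0,0,0,0,1],[0,-0.035,0,0,0,0,1],[0,-0.032,0,0,0,0,1],[0,-0.02,0,0,0,0,1],[0,0,0,0,0,0,1]]'; python3 -m inch '[[-0.015,0,0,0,0,0,1],[-0.025,0,0,0,0,0,1],[-0.025,0,0,0,0,0,1],[-0.0165,0,0,0,0,0,1],[-0.007,0,0,0,0,0,1],[0,0,0,0,0,0,1],[0,0,0,0,0,0,1]]'; python3 -c "
from h import *
t=-.05; p=np.array([461.1,237.7])+np.array([[np.cos(t),-np.sin(t)],[np.sin(t),np.cos(t)]])@[88.5,-97]
delta([*p,72],np.pi-.05);f=grab('side','s2')
cv2.imwrite('pics/s2c.png',cv2.resize(f['img'][210:330,280:410],None,fx=4.6,fy=4.6,interpolation=cv2.INTER_CUBIC))"
```

```text
clock: 5.25
eef_pos: [453.9, 83.5, 72.9]
tcp_rot: [-3.141, 0.0, 3.089]
contact_force: [0.2, 0.3, -1.3]
opening: 0.199
grasp_force: 68.4
clock: 5.95
eef_pos: [541.3, 81.6, 72.2]
tcp_rot: [-3.141, -0.001, 3.092]
contact_force: [-0.4, -0.7, -1.6]
opening: 0.199
grasp_force: 68.3
pos [541.3  81.6  72.2] rot [-3.1414e+00 -1.2000e-03  3.0921e+00] open 0.199 F [-0.4 -0.7 -1.6] grip 68.3 t 5.95
shift m [-0.0006  0.0549  0.0001]
turn deg [-0.01 -0.07  0.03]
```

View pics/s2c.png

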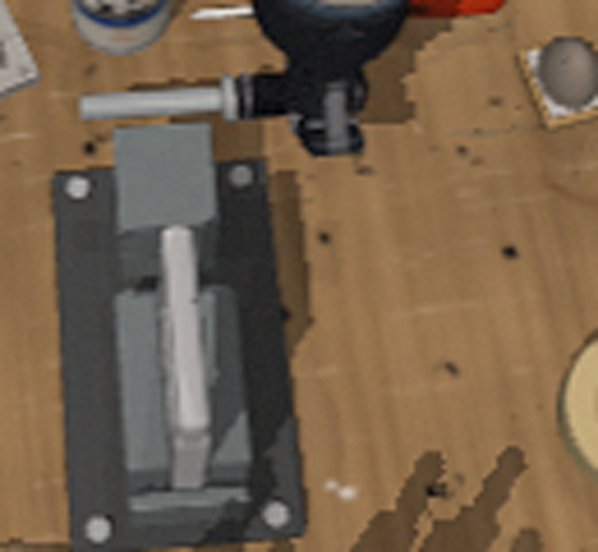

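```bash
python3 -m inch '[[0,0.008,0,0,0,0,1],[0,0.012,0,0,0,0,1],[0,0.012,0,0,0,0,1]]'; python3 -m inch '[[0,0.01,0,0,0,0,1],[0,0.008,0,0,0,0,1],[0,0.005,0,0,0,0,1],[0,0,0,0,0,0,1]]'; python3 -c "
from h import *
t=-.05; p=np.array([461.1,237.7])+np.array([[np.cos(t),-np.sin(t)],[np.sin(t),np.cos(t)]])@[88.5,-97]
delta([*p,60],np.pi-.05)"
```

```text
clock: 6.3
eef_pos: [543.7, 114.5, 72.4]
tcp_rot: [3.141, 0.0, 3.092]
contact_force: [0.4, -0.0, -0.8]
opening: 0.197
grasp_force: 68.3
clock: 6.7
eef_pos: [545.0, 137.1, 72.3]
tcp_rot: [3.142, 0.0, 3.093]
contact_force: [0.2, -0.5, -1.0]
opening: 0.197
grasp_force: 68.3
pos [545.  137.1  72.3] rot [3.1415e+00 1.0000e-04 3.0929e+00] open 0.197 F [ 0.2 -0.5 -1. ] grip 68.3 t 6.7
shift m [ 0.0003 -0.0008  0.0123]
turn deg [0.   0.01 0.08]
```

No contact so far; now lowering into the pocket.

```bash
python3 -m inch '[[0,-0.0008,0.005,0,0,0,1],[0,0,0.004,0,0,0,1],[0,0,0.001,0,0,0,1],[0,0,0,0,0,0,1]]'; python3 -m inch '[[0,0,0.001,0,0,0,1],[0,0,0.001,0,0,0,1],[0,0,0,0,0,0,1]]'
```

```text
clock: 7.1
eef_pos: [544.7, 135.1, 61.9]
tcp_rot: [-3.141, -0.001, 3.092]
contact_force: [-0.0, 0.1, -0.3]
opening: 0.2
grasp_force: 68.3
clock: 7.4
eef_pos: [545.1, 135.4, 60.7]
tcp_rot: [-3.142, 0.0, 3.092]
contact_force: [-2.7, -1.0, 4.5]
opening: 0.198
grasp_force: 69.4
```

```bash
python3 -m inch '[[0,0,-0.0015,0,0,0,1],[-0.003,0,0,0,0,0,1],[-0.003,0,0,0,0,0,1],[0,0,0,0,0,0,1]]'; python3 -m inch '[[-0.001,0,0,0,0,0,1],[-0.001,0,0,0,0,0,1],[0,0,0,0,0,0,1]]'
```

```text
clock: 7.8
eef_pos: [551.6, 135.3, 61.8]
tcp_rot: [3.141, 0.001, 3.092]
contact_force: [-0.2, -0.9, -1.3]
opening: 0.198
grasp_force: 68.3
clock: 8.1
eef_pos: [553.0, 135.1, 61.7]
tcp_rot: [3.142, -0.0, 3.092]
contact_force: [0.4, 0.8, -1.9]
opening: 0.2
grasp_force: 68.3
```

```bash
python3 -m inch '[[-0.001,0,0,0,0,0,1],[0,0,0,0,0,0,1]]'; python3 -m inch '[[0,0,0.001,0,0,0,1],[0,0,0.0005,0,0,0,1],[0,0,0,0,0,0,1]]'; python3 -c "
from h import *
delta()"
```

```text
clock: 8.3
eef_pos: [554.1, 135.1, 61.8]
tcp_rot: [3.142, 0.0, 3.092]
contact_force: [0.6, -0.1, -1.4]
opening: 0.196
grasp_force: 68.3
clock: 8.6
eef_pos: [554.0, 135.1, 60.7]
tcp_rot: [3.142, 0.0, 3.092]
contact_force: [-2.2, -0.5, 4.7]
opening: 0.2
grasp_force: 69.3
pos [554.  135.1  60.7] rot [3.1415e+00 2.0000e-04 3.0919e+00] open 0.2 F [-2.2 -0.5  4.7] grip 69.3 t 8.6
```

```bash
python3 -m inch '[[0,0,0,0,0,0,0.5],[0,0,0,0,0,0,0.4],[0,0,0,0,0,0,0.2],[0,0,0,0,0,0,0],[0,0,0,0,0,0,0],[0,0,0,0,0,0,0]]'; python3 -c "
from h import *
delta();a=grab('side','s3');b=grab('wrist','w4')
cv2.imwrite('pics/c4.png',np.hstack([cv2.resize(a['img'][210:310,290:400],None,fx=3.6,fy=3.6,interpolation=cv2.INTER_CUBIC),cv2.resize(b['img'][0:400,160:560],(360,360))]))"
```

```text
clock: 9.2
eef_pos: [554.0, 135.1, 60.3]
tcp_rot: [-3.142, 0.0, 3.092]
contact_force: [-0.2, -0.2, 0.4]
opening: 0.494
grasp_force: 0.0
pos [554.  135.1  60.3] rot [-3.1416  0.      3.0919] open 0.494 F [-0.2 -0.2  0.4] grip 0.0 t 9.2
```

View pics/c4.png

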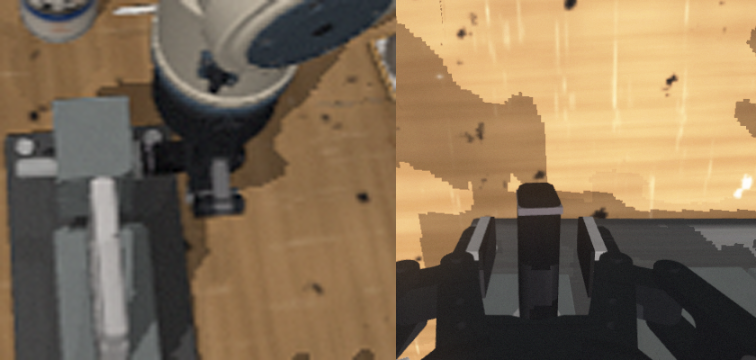

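```bash
python3 -m inch '[[0,0,-0.01,0,0,0,0],[0,0,-0.03,0,0,0,0],[0,0,-0.045,0,0,0,0],[0,0,-0.045,0,0,0,0],[0,0,-0.045,0,0,0,0],[0,0,-0.045,0,0,0,-0.5],[0,-0.02,-0.04,0,0,0,-1],[-0.01,-0.03,-0.02,0,0,0,-1]]'; python3 -m inch '[[-0.015,-0.04,0,0,0,0,-1],[-0.017,-0.045,0,0,0,0,-1],[-0.017,-0.045,0,0,0,0,-1],[-0.017,-0.045,0,0,0,0,-1],[-0.017,-0.04,0,0,0,0,-1],[-0.017,-0.015,0,0,0,0,-1],[0,0,0,0,0,0,-1],[0,0,0,0,0,0,-1]]'; python3 -c "
from h import *
delta();a=load('side0');b=grab('wrist','w5');c=load('top0')
cv2.imwrite('pics/c5.png',np.hstack([cv2.resize(b['img'][:,90:550],None,fx=1.15,fy=1.15,interpolation=cv2.INTER_CUBIC),np.vstack([cv2.resize(a['img'][110:190,265:335],(230,263)),cv2.resize(c['img'][160:220,365:415],(230,197))])]))"
```

```text
clock: 10.1
eef_pos: [561.7, 85.4, 345.4]
tcp_rot: [3.14, 0.005, 3.094]
contact_force: [1.8, -0.2, 0.8]
opening: 0.979
grasp_force: 0.0
clock: 10.9
eef_pos: [649.5, -150.1, 340.5]
tcp_rot: [3.141, -0.001, 3.091]
contact_force: [-0.8, -0.3, 0.5]
opening: 1.003
grasp_force: 0.0
pos [ 649.5 -150.1  340.5] rot [ 3.1412e+00 -5.0000e-04  3.0911e+00] open 1.003 F [-0.8 -0.3  0.5] grip 0.0 t 10.9
```

View pics/c5.png

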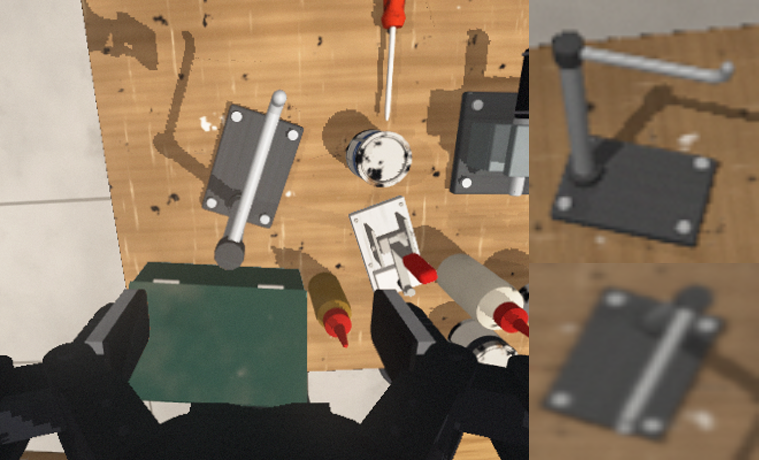

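```bash
python3 - <<'E'
from fit import *
f=load("w5"); c=lambda u,v:(90+u/1.15,v/1.15)
o=[((-56,0,199),c(279,97)),((65,0,190),c(230,253)),((-45,-45,12),c(232,102)),((-45,45,12),c(305,127)),((85,45,12),c(268,228)),((85,-45,12),c(202,206))]
x,e=fit(f,o,[637,-165,-.35]);print(x,e.tolist())
g=load("top0"); C,S=np.cos(x[2]),np.sin(x[2])
print(proj(g,[[x[0]+C*a,x[1]+S*a,z] for a,z in((65,190),(-56,199))]).round(1))
g=load("side0");print(proj(g,[[x[0]+C*a,x[1]+S*a,z] for a,z in((65,190),(-56,199))]).round(1))
print([[round(x[0]+C*a,1),round(x[1]+S*a,1)] for a in(-110,0)])
# carrier grip tool pose: jaws along fixture x: try both yaws
t=-.051
for y in(np.pi/2+t,-np.pi/2+t): delta([629.5,229.5,330],y)
from rig import r; print(r.sense()["qpos"].round(3))
E
```

```text
[ 6.19950285e+02 -1.50678895e+02 -3.63930609e-01] [[1.0, 0.0], [-0.7, 1.2], [-1.0, -1.1], [0.4, -1.1], [1.8, 0.1], [-1.5, 0.5]]
[[399.5 169.8]
 [384.3 208.9]]
[[276.6 122.9]
 [324.7 129.6]]
[[np.float64(517.2), np.float64(-111.5)], [np.float64(620.0), np.float64(-150.7)]]
pos [ 649.4 -149.4  340.5] rot [ 3.1412e+00 -4.0000e-04  3.0920e+00] open 1.001 F [ 0.1 -0.1  0.5] grip 0.0 t 10.95
shift m [0.0386 0.3775 0.0107]
turn deg [-0.000e+00 -4.000e-02  9.008e+01]
pos [ 649.4 -149.4  340.5] rot [ 3.1412e+00 -4.0000e-04  3.0920e+00] open 1.001 F [ 0.1 -0.1  0.5] grip 0.0 t 10.95
shift m [0.0386 0.3775 0.0107]
turn deg [ 4.000e-02 -0.000e+00 -8.992e+01]
[-0.229  0.351  1.431  0.     1.359 -1.75 ]
```

```bash
python3 -m inch '[[0.005,0.03,0,0,0,0,-1],[0.005,0.049,0,0,0,0,-1],[0.005,0.049,0,0,0,0,-1],[0.005,0.049,0,0,0,0,-1],[0.005,0.049,0,0,0,0,-1],[0.005,0.049,0,0,0,0,-1],[0.005,0.049,0,0,0,0,-1],[0.003,0.047,0,0,0,0,-1]]'; python3 -m inch '[[0,0.006,0,0,0,8,-1],[0,0,0,0,0,8.5,-1],[0,0,0,0,0,8.5,-1],[0,0,0,0,0,8.5,-1],[0,0,0,0,0,8.5,-1],[0,0,0,0,0,8.5,-1],[0,0,0,0,0,8.5,-1],[0,0,0,0,0,8.5,-1]]';python3 -m inch '[[0,0,0,0,0,8.5,-1],[0,0,0,0,0,8.5,-1],[0,0,0,0,0,6,-1],[0,0,0,0,0,0,-1],[0,0,0,0,0,0,-1]]'; python3 -c "
from h import *
delta([629.5,229.5,182],np.pi/2-.051); grab('wrist','w6')"
```

```text
clock: 11.75
eef_pos: [628.5, 225.6, 341.1]
tcp_rot: [3.141, 0.0, 3.094]
contact_force: [1.5, 0.9, -0.8]
opening: 0.997
grasp_force: 0.0
clock: 12.55
eef_pos: [629.3, 229.4, 340.9]
tcp_rot: [-3.142, -0.0, 1.909]
contact_force: [-0.3, 0.4, -0.6]
opening: 0.997
grasp_force: 0.0
clock: 13.05
eef_pos: [629.8, 229.1, 340.7]
tcp_rot: [3.142, -0.0, 1.517]
contact_force: [-0.6, 1.1, -0.7]
opening: 0.999
grasp_force: 0.0
pos [629.8 229.1 340.7] rot [ 3.1415e+00 -1.0000e-04  1.5168e+00] open 0.999 F [-0.6  1.1 -0.7] grip 0.0 t 13.05
shift m [ 0.0004 -0.0004  0.1587]
turn deg [ 0.01 -0.01 -0.17]
```

```bash
python3 -m inch '[[0,0,0.03,0,0,0,-1],[0,0,0.04,0,0,0,-1],[0,0,0.04,0,0,0,-1],[0,0,0.03,0,0,0,-0.5],[0,0,0.018,0,0,0,0],[0,0,0,0,0,0,0.2],[0,0,0,0,0,0,0.5]]' 60;  python3 -m inch '[[0,0,0,0,0,0,0.6],[0,0,0,0,0,0,0.7],[0,0,0,0,0,0,0.8],[0,0,0,0,0,0,1],[0,0,0,0,0,0,1]]' 30
```

```text
clock: 13.8
eef_pos: [630.8, 228.6, 182.8]
tcp_rot: [3.142, -0.0, 1.514]
contact_force: [0.6, -0.6, -0.1]
opening: 0.329
grasp_force: 0.0
clock: 14.3
eef_pos: [631.3, 228.8, 184.1]
tcp_rot: [3.14, -0.001, 1.513]
contact_force: [-1.7, -0.5, 6.4]
opening: 0.154
grasp_force: 29.6
```

```bash
python3 -m inch '[[0,0,0,0,0,0,1],[0,0,-0.005,0,0,0,1],[0,0,-0.01,0,0,0,1],[0,0,-0.015,0,0,0,1],[0,0,0,0,0,0,1]]' 90; python3 -c "
from h import *
delta()"
```

```text
clock: 14.8
eef_pos: [632.0, 228.8, 215.3]
tcp_rot: [3.138, -0.002, 1.512]
contact_force: [-0.1, 1.2, -3.7]
opening: 0.142
grasp_force: 88.1
pos [632.  228.8 215.3] rot [ 3.1377e+00 -1.6000e-03  1.5125e+00] open 0.142 F [-0.1  1.2 -3.7] grip 88.1 t 14.8
```

```bash
python3 -m inch '[[0,0,-0.02,0,0,0,1],[0,0,-0.03,0,0,0,1],[0,0,-0.025,0,0,0,1],[-0.01,-0.01,0,0,0,0,1],[-0.025,-0.015,0,0,0,0,1],[-0.035,-0.015,0,0,0,0,1],[-0.035,-0.015,0,0,0,0,1],[-0.035,-0.015,0,0,0,0,1]]'; python3 -m inch '[[-0.035,-0.01,0,0,0,0,1],[-0.035,-0.01,0,0,0,0,1],[-0.035,-0.005,0,0,0,0,1],[-0.035,0,0,0,0,0,1],[-0.035,0,0,0,0,0,1],[-0.02,0,0,0,0,0,1],[-0.011,0,0,0,0,0,1],[0,0,0,0,0,0,1]]';python3 -m inch '[[0,0,0,0,0,5,1],[0,0,0,0,0,6,1],[0,0,0,0,0,6.5,1],[0,0,0,0,0,0,1],[0,0,0,0,0,0,1]]'; python3 -c "
from h import *
delta([517.2,-111.5,243],np.pi/2-.364)
for n in('side','top'): grab(n,n+'7')"
```

```text
clock: 15.6
eef_pos: [551.7, 91.6, 287.4]
tcp_rot: [3.141, 0.0, 1.513]
contact_force: [1.0, -0.8, -4.4]
opening: 0.139
grasp_force: 88.4
clock: 16.4
eef_pos: [515.6, -112.4, 287.4]
tcp_rot: [3.141, 0.0, 1.511]
contact_force: [-0.2, 0.6, -3.7]
opening: 0.142
grasp_force: 88.4
clock: 16.9
eef_pos: [515.8, -110.6, 287.3]
tcp_rot: [-3.142, -0.0, 1.211]
contact_force: [0.8, 0.1, -3.5]
opening: 0.141
grasp_force: 88.4
pos [ 515.8 -110.6  287.3] rot [-3.1415e+00 -3.0000e-04  1.2112e+00] open 0.141 F [ 0.8  0.1 -3.5] grip 88.4 t 16.9
shift m [-0.0004  0.0017  0.0443]
turn deg [-0.   -0.02  0.25]
```

```bash
python3 -m inch '[[0,0,0.015,0,0,0,1],[0,0,0.02,0,0,0.2,1],[0,0,0.009,0,0,0,1],[0,0.01,0,0,0,0,1],[0,0.015,0,0,0,0,1],[0,0.015,0,0,0,0,1]]'; python3 -m inch '[[0,0.012,0,0,0,0,1],[0,0.012,0,0,0,0,1],[0,0.015,0,0,0,0,1],[0,0.015,0,0,0,0,1],[0,0.012,0,0,0,0,1],[0,0.006,0,0,0,0,1],[0,0,0,0,0,0,1]]'; python3 -c "
from h import *
delta([620,-150.7,218],np.pi/2-.364)"
```

```text
clock: 17.6
eef_pos: [554.7, -126.3, 244.4]
tcp_rot: [3.14, -0.0, 1.204]
contact_force: [-0.6, 1.2, -3.5]
opening: 0.143
grasp_force: 88.4
clock: 18.3
eef_pos: [620.7, -151.9, 243.1]
tcp_rot: [-3.142, 0.0, 1.203]
contact_force: [0.1, 1.0, -5.0]
opening: 0.138
grasp_force: 88.4
pos [ 620.7 -151.9  243.1] rot [-3.1415  0.      1.2034] open 0.138 F [ 0.1  1.  -5. ] grip 88.4 t 18.3
shift m [ 0.0009 -0.0011  0.0251]
turn deg [-0.    0.   -0.19]
```

```bash
python3 -m inch '[[0,0,0.01,0,0,0,1],[0,0,0.01,0,0,0,1],[0,0,0.002,0,0,0,1],[0,0,0,0,0,0,1]]'; python3 -m inch '[[0,0,0.0015,0,0,0,1],[0,0,0,0,0,0,1]]'; python3 -m inch '[[0,0,0.0015,0,0,0,1],[0,0,0,0,0,0,1]]'
```

```text
clock: 18.7
eef_pos: [619.4, -151.5, 220.3]
tcp_rot: [-3.14, 0.0, 1.204]
contact_force: [-0.6, -0.1, -3.0]
opening: 0.146
grasp_force: 88.3
clock: 18.9
eef_pos: [620.2, -151.7, 219.9]
tcp_rot: [3.141, -0.0, 1.204]
contact_force: [-0.0, -1.0, -4.1]
opening: 0.138
grasp_force: 88.4
clock: 19.1
eef_pos: [620.2, -151.7, 218.4]
tcp_rot: [3.141, -0.0, 1.204]
contact_force: [-0.4, -0.4, -4.0]
opening: 0.137
grasp_force: 88.4
```

```bash
python3 -m inch '[[0,0,0.001,0,0,0,1],[0,0,0,0,0,0,1]]'; python3 -m inch '[[0,0,0.001,0,0,0,1],[0,0,0,0,0,0,1]]'; python3 -m inch '[[0,0,0.001,0,0,0,1],[0,0,0,0,0,0,1]]'
```

```text
clock: 19.3
eef_pos: [620.3, -151.7, 218.1]
tcp_rot: [3.141, -0.0, 1.204]
contact_force: [-3.1, -0.3, 2.9]
opening: 0.138
grasp_force: 89.6
clock: 19.5
eef_pos: [620.4, -151.7, 218.0]
tcp_rot: [3.141, -0.0, 1.204]
contact_force: [-4.2, 1.0, 10.6]
opening: 0.14
grasp_force: 90.7
clock: 19.7
eef_pos: [620.4, -151.7, 217.9]
tcp_rot: [3.14, -0.0, 1.204]
contact_force: [-7.4, 1.6, 16.9]
opening: 0.141
grasp_force: 91.6
```

```bash
python3 -m inch '[[0,0,-0.002,0,0,0,1],[0,0,0,0,0,0,0.7],[0,0,0,0,0,0,0.5],[0,0,0,0,0,0,0.3],[0,0,0,0,0,0,0.1],[0,0,0,0,0,0,0],[0,0,0,0,0,0,0],[0,0,0,0,0,0,0]]' 20; python3 -m inch '[[0,0,-0.01,0,0,0,0],[0,0,-0.02,0,0,0,0],[0,0,-0.04,0,0,0,0],[0,0,-0.04,0,0,0,0],[0,0,-0.03,0,0,0,0],[0,0,0,0,0,0,0],[0,0,0,0,0,0,0],[0,0,0,0,0,0,0]]';python3 - <<'E'
from h import *
delta()
o=np.array([620,-150.7]);t=-.364;R=np.array([[np.cos(t),-np.sin(t)],[np.sin(t),np.cos(t)]])
w=grab('wrist','w8'); s=grab('side','s8'); grab('top','t8')
b=load('side0')['img'].astype(int)
d=(abs(s['img'].astype(int)-b).max(2)>40)
# where carrier should appear: compare predicted outline with changed pixels/brightness
for n,f in(('side',s),('wrist',w)):
    P=[[*(o+R@[0,y]),z] for y,z in((-45,221),(45,221),(45,64),(-45,64))]
    p=proj(f,P);print(n,p.round().tolist())
    Q=[[*(o+R@[0,y]),z] for y,z in((0,203),(-38,170),(38,170),(0,100),(-30,80),(30,80),(-60,203),(60,203))]
    for q in proj(f,Q).round().astype(int):
        print(q, f['img'][q[1],q[0]].tolist() if 0<=q[0]<640 and 0<=q[1]<400 else None)
E
```

```text
clock: 20.5
eef_pos: [620.2, -151.7, 217.2]
tcp_rot: [-3.142, 0.0, 1.204]
contact_force: [-0.3, -0.1, 0.2]
opening: 0.497
grasp_force: 0.0
clock: 21.3
eef_pos: [619.6, -151.5, 356.4]
tcp_rot: [-3.14, 0.0, 1.204]
contact_force: [0.2, 0.8, -0.2]
opening: 0.501
grasp_force: 0.0
pos [ 619.6 -151.5  356.4] rot [-3.1401e+00  2.0000e-04  1.2036e+00] open 0.501 F [ 0.2  0.8 -0.2] grip 0.0 t 21.3
side [[306.0, 105.0], [297.0, 134.0], [299.0, 171.0], [307.0, 145.0]]
[302 124] [175, 177, 183]
[306 121] [83, 83, 86]
[299 145] [126, 127, 129]
[303 150] [84, 86, 88]
[306 145] [85, 85, 86]
[300 163] [128, 127, 133]
[308 106] [143, 149, 154]
[296 144] [129, 130, 131]
wrist [[317.0, 242.0], [316.0, 135.0], [316.0, 122.0], [317.0, 192.0]]
[317 186] [242, 243, 245]
[317 214] [241, 243, 246]
[316 137] [234, 236, 240]
[316 163] [241, 243, 244]
[317 184] [242, 244, 246]
[316 136] [211, 214, 218]
[317 249] [114, 169, 214]
[316 115] [96, 143, 191]
```

```bash
python3 - <<'E'
from h import *
from rig import r
w=load('w8'); m=(w['img'].min(2)>205).astype(np.uint8)
n,l,st,c=cv2.connectedComponentsWithStats(m); k=l[186,317]; print("bar bbox",st[k][:5],"expected", proj(w,[[620,-150.7,221]]).round())
ys,xs=np.where(l==k); print("top view centre world",px(w,(xs.mean(),ys.mean()),221).round(1))
o=np.array([629.5,229.5]);t=-.052;R=np.array([[np.cos(t),-np.sin(t)],[np.sin(t),np.cos(t)]])
W=lambda x,y,z:[*(o+R@[x,y]),z]
a,b=load('s3')['img'].astype(int),load('s8')['img'].astype(int)
f=load('s8')
for x in(30,38,46,-29,-45,-60,-75,-90,-100):
    q=proj(f,[W(x,-97,69 if x>0 else 74)])[0].round().astype(int); print(x,q,a[q[1],q[0]],b[q[1],q[0]])
q=proj(f,[W(38,-97,62)])[0].round().astype(int)
print(abs(a-b).max(2)[q[1]-5:q[1]+6,q[0]-8:q[0]+6].max())
print(r.sense()["contact_force"].round(1))
E
```

```text
bar bbox [ 310  136   15  104 1491] expected [[317. 191.]]
top view centre world [ 621.7 -147.4  221. ]
30 [303 255] [154 157 158] [152 154 154]
38 [299 256] [157 158 158] [152 151 154]
46 [296 256] [159 161 161] [159 159 159]
-29 [328 253] [90 89 92] [90 91 92]
-45 [334 252] [19 18 19] [24 22 20]
-60 [341 252] [27 24 24] [28 23 24]
-75 [347 251] [25 23 22] [20 21 22]
-90 [353 251] [26 23 21] [21 20 20]
-100 [357 250] [23 29 39] [23 30 38]
14
[-0.2  0.3 -0.2]
```

```bash
python3 -c "
from rig import r
print(r.sign_off())"
```

```text
the job is handed in; nothing more can be done
None
```

The job is handed in, though no verdict came back: the last camera images show the pin parked in the notch with its grip to -x and the carrier hanging on the hook arm within about 4 mm of the seat, both released, at 21 s.

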